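# Load the drop loader by colour and hold its spring gate at the mark

## Robot

A 6-joint arm with a two-finger parallel gripper is mounted at the origin on a cart in front of the work surface, level with it; the furniture and walls round the work are solid. World frame = base frame: x ahead of the robot, y to its left, z up, the work surface at z = 0. Lengths are in mm, angles in rad, forces in N, time in s.
With the tool pointing down it reaches from about 350 to 775 mm from the base axis. Payload 7.3 kg.
Tool frame: the origin (TCP) lies at the very end of the fingers, on their centre line; the grasp point (between the pads) lies 19 mm behind it; z points along the fingers, y is the line along which they close (so a half turn about z gives the same grasp; the last joint's range is limited). The gripper opens to 92 mm and grips with 3 to 60 N. Pads are 19 mm wide; open, the fingers measure 130 mm over their backs; the gripper's body (75 mm by 190 mm) begins 47 mm behind the grasp point.
Start: joints at [-1.345, 0.342, 1.524, -0, 1.275, -0.146], TCP at [190.753, -489.143, 203.441] pointing down, gripper open.
Joint ranges: [-2.53, 2.53], [-0.77, 2.02], [0.04, 2.7], [-1, 4.14], [0.28, 2.66], [-3.11, 3.11]. Speed limits (rad/s): [2.57, 2.57, 3.14, 3.14, 3.14, 3.14].

## Interface

Orientations are given as [roll, pitch, yaw] about the fixed x, y, z axes, in that order (R = Rz(yaw) Ry(pitch) Rx(roll)).
In Python, from plant import get_obs, vision, workorder gives the robot as it stands.
- The arm moves only by the shell command python3 -m pendant 'ROWS' [OPENING]. ROWS is a JSON object of lists of equal length, an entry for each row: "dp": the shift along the tool's x, y, z in m, a list of three; "rotation": the turn, a rotation vector about the tool's x, y, z in rad, a list of three. A call has 1 to 8 rows; each row is the pose to reach, as a shift and turn from the pose commanded when the call began, along the tool's axes at that moment; what a row does not reach only later rows make up. A row lasts 1/8 s, in which the tool goes at most 62.5 mm and 10.7 degrees, less where a joint would pass 70% of its speed; a pose out of reach is approached as far as the arm can. A call with a gripper value outside its range is refused whole. OPENING is the finger opening in m, from 0 to 0.0918, set as the call begins (- or left out, the last holds). The fingers move at their own pace and stop on an object; the grip force is fixed at half the most. Time passes only in rows, so rows that repeat a pose let the fingers close. It gives the time, the measured TCP pose, the force, the opening and the grip force at its end, in the units of the state.
- get_obs(): the state, without advancing time (a new reading comes with each control period).
- vision.capture(name): name is "scene" or "top" or "wrist"; returns a dict with "pixels" (384x512x3 uint8, red, green, blue), "vfov" (degrees; the focal length in pixels is half the picture's height over the tangent of half this angle, whatever the lens; pixels are square), "cx", "cy" (the principal point, pixels), "pose" (4x4, takes a point from camera to world coordinates); the wrist camera has in their place "T_tool_cam" (4x4, takes a point from camera to tool coordinates, whose origin is the TCP and whose axes are the flange's). Camera axes: x right, y up, looking along -z (the intrinsics and any distortion apply to the point x, -y, -z); pixel columns grow to the right and rows downward; lengths in mm; the calibration is good to about 2 mm. A picture is of the moment at which its call begins: read the wrist's pose just before it. There is no depth.
- workorder.close_job(): hands the job in; it is judged then, once.
The state is a dict: "time": time; "joint_positions": joint angles; "dq": joint speeds; "tau": joint torques, N m; "tool_pos": TCP position; "tcp_rot": TCP orientation; "contact_force": force on the tool from outside, world axes, zero at the start; "moment": the same for the moment, N m; "grip_width": finger opening in mm; "finger_force": force on a finger pad.
Only numpy, scipy, OpenCV 4.12 (cv2) and the standard library are available. Lean on these libraries where they do the work, as an engineer would, in place of code of your own. Each camera call takes 0.05 s, during which the arm holds its last target. There are 200 camera calls.

## Task

Stand each of the three vials upright, cap up, in the well of the drop loader whose rim has the colour of its cap, and let go of it, with the gate still shut. When all three are loaded, pull the spring-return gate out by its black grip until its orange pointer lies on the white lines of the rails, so that the vials drop into the pockets below, and finish while holding the gate there: do not let go of it at the end. Leave the white tub and the label roll where they are.

Things in the scene. Friction and masses are not known exactly. Their poses are not given: they have to be found in the camera images.
- loader: drop loader, fixed stand 225 x 190 mm. Origin: on table under middle well; x to its back, y to its left, z up; black grip at its front. Aluminium hopper (x -30..30, y -95..95, z 71..105 mm) with three 28 mm square wells, flared mouths, at y +50 red, 0 yellow, -50 blue. Below them a sliding steel gate, top at z = 70, is the wells' floor; under it a black block with pockets.
- gate (a joint): how far the gate is pulled out (loader's -x), m: 0 shut, 0.060 end stop, 0.040 pointer on the mark. A spring always pulls it home (4.5 N at 0, 10.5 N at the mark); let go, it snaps shut. A vial in a well falls through between 0.025 and 0.036; the openings stay clear under the wells to 0.048.
- gate_grip (a point): centre of the gate's black upright grip, 10 mm below its top; moves with the gate. Grip: 12 mm thick (loader's x), 60 mm wide (y), z = 70 to 112 mm; this point at z = 102 mm, loader x = -85 mm when shut. 49 mm free between grip and hopper. An orange pointer bar crosses the gate at its foot (z 74..77 mm), its ends over the rails.
- mark (a point): point midway between the white lines on the two dark rails (rail tops z = 73 mm, loader y = +-84 mm), at loader x = -125 mm, z = 90 mm; fixed. With the gate at the mark, point gate_grip is straight above it.
- vial_red: loose white vial with a red cap, starts standing on the table; 50 mm tall, body 21 mm and cap (top 14 mm) 22 mm in diameter, about 30 g. Origin: centre of its underside, z along it to the cap. Standing in a well on the closed gate it sticks out 15 mm above the hopper.
- lane_red (a point): centre of the well with the red rim, at the level of the gate's top (35 mm below the hopper's top); axes as the loader.
- nest_red (a point): centre of the floor of the 28 mm square, 28 mm deep pocket below the red well, z = 8 mm (62 mm below point lane_red); axes as the loader.
- vial_yellow: loose white vial with a yellow cap, starts standing on the table; 50 mm tall, body 21 mm and cap (top 14 mm) 22 mm in diameter, about 30 g. Origin: centre of its underside, z along it to the cap. Standing in a well on the closed gate it sticks out 15 mm above the hopper.
- lane_yellow (a point): centre of the well with the yellow rim, at the level of the gate's top (35 mm below the hopper's top); axes as the loader.
- nest_yellow (a point): centre of the floor of the 28 mm square, 28 mm deep pocket below the yellow well, z = 8 mm (62 mm below point lane_yellow); axes as the loader.
- vial_blue: loose white vial with a blue cap, starts standing on the table; 50 mm tall, body 21 mm and cap (top 14 mm) 22 mm in diameter, about 30 g. Origin: centre of its underside, z along it to the cap. Standing in a well on the closed gate it sticks out 15 mm above the hopper.
- lane_blue (a point): centre of the well with the blue rim, at the level of the gate's top (35 mm below the hopper's top); axes as the loader.
- nest_blue (a point): centre of the floor of the 28 mm square, 28 mm deep pocket below the blue well, z = 8 mm (62 mm below point lane_blue); axes as the loader.
- milky_tub: bystander: milky white square tub, open, 110 x 126 mm, 98 mm tall; origin centre of underside.
- label_roll: bystander: roll of white tape with round brown labels, standing on end, 68 mm diameter, 46 mm tall; origin centre of underside.
Not all that is in view belongs to the job. What is shaped like the vial_red but green is not meant.

How it is judged (in metres and radians):
On the way:
1. all three vials stand released in the wells of their own colour, on the closed gate (horizontal distance between vial_red and lane_red below 0.009 m and z of vial_red in the frame of lane_red between -0.006 and 0.006 m and contact force between the fingers and vial_red below 0.1 N and horizontal distance between vial_yellow and lane_yellow below 0.009 m and z of vial_yellow in the frame of lane_yellow between -0.006 and 0.006 m and contact force between the fingers and vial_yellow below 0.1 N and horizontal distance between vial_blue and lane_blue below 0.009 m and z of vial_blue in the frame of lane_blue between -0.006 and 0.006 m and contact force between the fingers and vial_blue below 0.1 N and value of joint gate below 0.006 m), for 0.2 s.
At the end, for the whole second after the job is handed in: The gate is held still by the fingers (contact over 3 N) with the pointer on the mark (joint 0.040 m, within 5 mm), and each vial stands upright (within 0.45 rad) on the floor of the pocket under the well of its colour (within 14 mm of the pocket's site) (value of joint gate between 0.035 and 0.045 m and velocity of joint gate between -0.01 and 0.01 m/s and contact force between the fingers and gate above 3 N and distance between vial_red and nest_red below 0.014 m and angle between each of vial_red, vial_yellow, vial_blue's own z axis and vertical below 0.45 rad and distance between vial_yellow and nest_yellow below 0.014 m and distance between vial_blue and nest_blue below 0.014 m); the arm keeps its last pose, push and grip.
It fails at once if the tub or the label roll is moved more than 20 mm (distance of any of milky_tub, label_roll from where it was at the start of the episode above 0.02 m).
It also fails if it takes over 72 s, if anything falls off the work surface, if the arm or the gripper's body presses on something with over 40 N, if the wrist force passes 120 N, or if a joint passes its speed limit or range.

## Working session

There is one attempt and no reset: what is moved stays moved. The work goes in short steps, Python scripts to look and compute and a shell command to move; the robot and the scene stay as the last step left them, time stands still between calls to the robot, and variables do not carry over. Pictures are saved under pics/ and viewed, at most 10 in all, crops included, and the job is handed in when it is done.

```bash
ls; mkdir -p pics
cat > h.py <<'E'
import numpy as np, cv2
from plant import get_obs, vision, workorder
def cap(n,f=None):
    o=get_obs(); c=vision.capture(n); c['obs']=o
    if f: cv2.imwrite('pics/'+f,c['pixels'][:,:,::-1])
    return c
E
python3 - <<'E'
from h import *
a=cap('scene','scene.png');b=cap('top','top.png')
for c in(a,b):print({k:v for k,v in c.items() if k not in('pixels','obs')})
print(b['obs'])
E
```

```text
pics
{'vfov': 51.173384875040284, 'cx': 257.8651132909523, 'cy': 193.01966299570805, 'pose': array([[-9.02023570e-01,  2.98178385e-01, -3.12158821e-01,
         2.56898799e+02],
       [-4.31648418e-01, -6.32638483e-01,  6.42999373e-01,
         5.52225448e+02],
       [-5.75516843e-03,  7.14743451e-01,  6.99363051e-01,
         7.59058144e+02],
       [ 0.00000000e+00,  0.00000000e+00,  0.00000000e+00,
         1.00000000e+00]])}
{'vfov': 57.643771314335254, 'cx': 254.36496766311996, 'cy': 191.01100216055437, 'pose': array([[ 6.66442957e-03,  9.88729764e-01, -1.49562824e-01,
         4.47808387e+02],
       [-9.99971435e-01,  7.12275915e-03,  2.52900267e-03,
        -7.41655286e+01],
       [ 3.56580018e-03,  1.49541697e-01,  9.88748990e-01,
         9.27514139e+02],
       [ 0.00000000e+00,  0.00000000e+00,  0.00000000e+00,
         1.00000000e+00]])}
{'time': 0.05, 'joint_positions': array([-1.34501260e+00,  3.42715217e-01,  1.52500496e+00, -4.12196409e-05,
        1.27543181e+00, -1.45993155e-01]), 'dq': array([ 1.89342668e-03, -2.05295467e-04, -3.07844946e-03, -7.63240915e-05,
        5.25729981e-04,  1.73662854e-03]), 'tau': array([ 2.00030889e-03, -4.32423377e+01, -2.44997585e+01,  7.21885962e-02,
        5.23877295e-02, -2.93091955e-05]), 'tool_pos': array([ 190.62705592, -488.68572485,  202.75311168]), 'tcp_rot': array([-3.14004417e+00, -1.87848169e-04,  3.71788767e-01]), 'contact_force': array([0.29204302, 0.18909739, 0.52383988]), 'moment': array([ 0.00063531, -0.02366505,  0.01331273]), 'finger_force': 0.0, 'grip_width': 91.9251386520699}
```

View pics/scene.png

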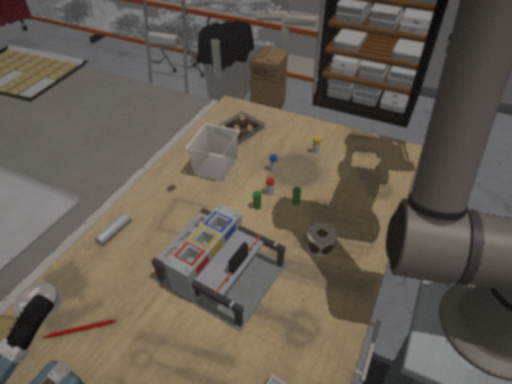

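View pics/top.png

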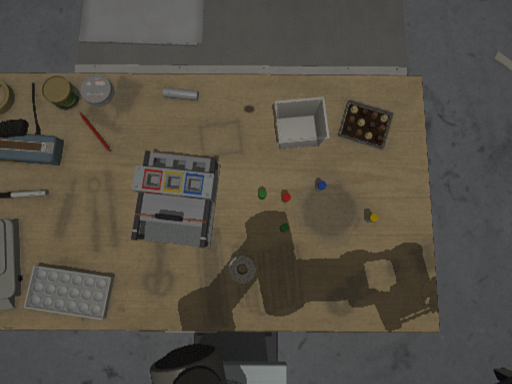

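Scene: caps are red (270,182), blue (273,158) and yellow (316,141). The loader has red, yellow and blue rims at (223,217), (208,237) and (188,255).
Top: caps are red (286,197), blue (321,184) and yellow (374,217). The rims are at (152,180), (174,182) and (195,184), the grip at (168,216), the roll at (242,268) and the tub at (301,122).
Possible mix-ups in the top view: green vials (262,193) and (284,228), red pen (95,130), brown-capped bits in the tray (365,125), and the coloured rims, which aren't vials. I choose the small red, blue and yellow round caps on the table.

```bash
cat >> h.py <<'E'
def masks(px):
    h=cv2.cvtColor(px,cv2.COLOR_RGB2HSV).astype(int);H,S,V=h[...,0],h[...,1],h[...,2]
    g=(S>130)&(V>50)
    return dict(red=g&((H<6)|(H>172)),yellow=(S>150)&(V>90)&(H>20)&(H<32),blue=g&(H>105)&(H<130),
      orange=g&(H>5)&(H<14))
def blobs(m,amin=8):
    n,l,s,c=cv2.connectedComponentsWithStats(m.astype(np.uint8),connectivity=8)
    return [(c[i],s[i],l==i) for i in range(1,n) if s[i,4]>=amin]
def pose(c):
    if 'pose' in c: return c['pose']
    from scipy.spatial.transform import Rotation as R
    T=np.eye(4);T[:3,:3]=R.from_euler('xyz',c['obs']['tcp_rot']).as_matrix();T[:3,3]=c['obs']['tool_pos']
    return T@c['T_tool_cam']
def ray(c,p):
    f=c['pixels'].shape[0]/2/np.tan(np.radians(c['vfov'])/2);T=pose(c)
    d=T[:3,:3]@np.array([(p[0]-c['cx'])/f,-(p[1]-c['cy'])/f,-1]);return T[:3,3],d/np.linalg.norm(d)
def plane(c,p,z):
    o,d=ray(c,p);return o+d*(z-o[2])/d[2]
def tri(*cp):
    A=np.zeros((3,3));b=np.zeros(3);rs=[ray(c,p) for c,p in cp]
    for o,d in rs:
        P=np.eye(3)-np.outer(d,d);A+=P;b+=P@o
    x=np.linalg.solve(A,b);return x,max(np.linalg.norm((np.eye(3)-np.outer(d,d))@(x-o)) for o,d in rs)
E
python3 - <<'E'
from h import *
for n in('scene','top'):
    c=cap(n)
    for k,m in masks(c['pixels']).items():
        print(n,k,[(b[0].round(1).tolist(),b[1][2:].tolist()) for b in blobs(m)])
E
```

```text
scene red [([12.3, 10.1], [32, 25, 550]), ([270.0, 180.9], [7, 7, 43]), ([177.9, 251.9], [8, 9, 18]), ([197.3, 257.5], [13, 14, 28]), ([202.0, 264.5], [11, 14, 56]), ([80.5, 328.1], [70, 17, 252])]
scene yellow [([316.6, 139.5], [6, 6, 31]), ([216.1, 247.9], [9, 12, 36])]
scene blue [([273.2, 157.1], [5, 5, 19]), ([229.2, 232.7], [6, 8, 12])]
scene orange [([135.0, 0.8], [18, 4, 39]), ([162.9, 5.4], [34, 9, 106]), ([234.1, 18.6], [95, 21, 362]), ([47.1, 20.6], [30, 8, 45]), ([108.1, 34.2], [82, 19, 174]), ([302.9, 31.3], [29, 9, 118]), ([180.0, 50.3], [6, 2, 9]), ([298.9, 76.4], [27, 8, 85]), ([258.1, 236.8], [3, 4, 8])]
top red [([95.3, 132.6], [29, 37, 119]), ([151.6, 179.3], [21, 21, 103]), ([285.8, 196.8], [8, 9, 52])]
top yellow [([171.5, 174.3], [19, 14, 44]), ([171.7, 189.6], [18, 6, 43]), ([373.7, 217.1], [9, 9, 57])]
top blue [([194.2, 174.9], [18, 3, 31]), ([189.6, 190.0], [17, 16, 40]), ([321.6, 184.7], [8, 8, 49])]
top orange [([144.5, 214.6], [19, 4, 30]), ([194.7, 220.2], [23, 4, 30])]
```

(Correction: in the scene view the red rim is at lower left (188,255) and the blue one at upper right (223,217).)

Run:
```python
from h import *
a=cap('scene');b=cap('top')
caps=dict(red=((270,180.9),(285.8,196.8)),yellow=((316.6,139.5),(373.7,217.1)),blue=((273.2,157.1),(321.6,184.7)))
for k,(p,q) in caps.items(): print(k,tri((a,p),(b,q)), plane(b,q,44).round(1))
h=[(a,(130,165,260,295)),(b,(125,160,225,205))]
out={}
for c,(x0,y0,x1,y1) in h:
    H=cv2.cvtColor(c['pixels'],cv2.COLOR_RGB2HSV).astype(int)
    g=(H[...,1]>90)&(H[...,2]>50)
    M=dict(red=g&((H[...,0]<6)|(H[...,0]>172)),yellow=g&(H[...,0]>18)&(H[...,0]<34),blue=g&(H[...,0]>100)&(H[...,0]<132))
    for k,m in M.items():
        z=np.zeros_like(m);z[y0:y1,x0:x1]=m[y0:y1,x0:x1]
        bl=[l for l in blobs(z,15)]
        pts=np.argwhere(np.any([l[2] for l in bl],axis=0))[:,::-1].astype(np.float32)
        r=cv2.minAreaRect(pts);print(k,r,len(pts));out.setdefault(k,[]).append((c,r[0]))
for k,v in out.items():print(k,tri(*v),plane(b,v[1][1],105).round(1))
for p in((144.5,214.6),(194.7,220.2)):print('ptr',plane(b,p,76).round(1))
print('roll',plane(b,(242,268),46), 'green',plane(b,(262,193),44),plane(b,(284,228),44),'tub',[plane(b,q,98).round(0).tolist() for q in((275,101),(325,97),(328,136),(279,143))])
z=lambda c,x0,y0,x1,y1:cv2.resize(c['pixels'][y0:y1,x0:x1,::-1],None,fx=4,fy=4,interpolation=2)
cv2.imwrite('pics/crop1.png',np.vstack([z(b,125,140,225,250)[:, :400]]) )
cv2.imwrite('pics/crop.png',np.hstack([z(b,125,150,225,250),z(b,250,165,350,265)]))
```

```text
red (array([ 566.09955042, -156.73623356,   47.08478963]), np.float64(0.579406852687866)) [ 567.1 -156.8   44. ]
yellow (array([ 516.1016409 , -378.49866515,   47.01809043]), np.float64(0.41854800537225295)) [ 516.7 -379.4   44. ]
blue (array([ 597.77202383, -248.36704054,   48.48933703]), np.float64(0.5803944078240968)) [ 599.1 -249.1   44. ]
red ((192.7871856689453, 255.54010009765625), (30.392536163330078, 22.47968292236328), 37.69424057006836) 210
yellow ((207.270263671875, 238.8783721923828), (30.143800735473633, 20.512489318847656), 36.02737045288086) 190
blue ((221.16891479492188, 223.26351928710938), (27.783187866210938, 18.36712646484375), 35.53767395019531) 104
red ((151.8841552734375, 179.04269409179688), (18.773361206054688, 19.988109588623047), 6.34019136428833) 137
yellow ((174.5, 183.49998474121094), (98.99998474121094, 40.99999237060547), -0.0) 350
blue ((193.34999084472656, 183.54998779296875), (18.10193634033203, 19.940410614013672), 8.130102157592773) 127
red (array([595.7451309 , 168.28162279, 102.12944737]), np.float64(4.423812207317125)) [599.4 169.3 105. ]
yellow (array([589.23561467, 115.76824814,  98.97150441]), np.float64(0.8449374139027973)) [589.  114.7 105. ]
blue (array([585.57345238,  68.53175981, 103.00681727]), np.float64(4.156031421414355)) [589.2  69.7 105. ]
ptr [516.5 191.4  76. ]
ptr [503.7  68.5  76. ]
roll [388.43307669 -47.13436326  46.        ] green [576.44628224 -95.99633322  44.        ] [ 487.67514943 -151.76900699   44.        ] tub [[801.0, -126.0, 98.0], [813.0, -252.0, 98.0], [712.0, -257.0, 98.0], [693.0, -136.0, 98.0]]
```

View pics/crop.png

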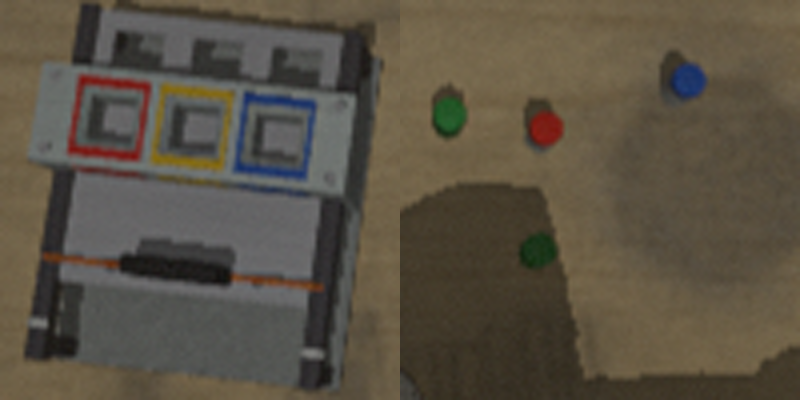

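The crop confirms it. The left half shows the loader with red, yellow and blue rims from left to right, the orange pointer and the white mark lines. The right half shows the red cap at crop (545,128) and the blue cap at (688,82), with green decoys at (450,117) and (538,250).

Next I'll look at the vials with the wrist camera.

```bash
cat >> h.py <<'E'
def to(x,y,z,yaw,frm=None):
    from scipy.spatial.transform import Rotation as R
    o=get_obs();r=R.from_euler('xyz',o['tcp_rot']);t=R.from_euler('xyz',[np.pi,0,yaw])
    dp=r.inv().apply(np.array([x,y,z])-o['tool_pos'])/1000
    print('at',o['time'],o['tool_pos'].round(1),o['tcp_rot'].round(4),'dp',dp.round(4).tolist(),'rot',(r.inv()*t).as_rotvec().round(4).tolist())
E
python3 - <<'E'
from h import *
c=cap('wrist');print(c['vfov'],c['cx'],c['cy'],c['T_tool_cam'].round(3))
to(480,-270,260,1.467)
E
```

```text
58.509208896151584 258.00639715151465 192.0928539223793 [[ 1.00000e-03  9.70000e-01  2.45000e-01  6.51730e+01]
 [ 1.00000e+00 -1.00000e-03 -0.00000e+00 -1.19700e+00]
 [-0.00000e+00  2.45000e-01 -9.70000e-01 -1.81818e+02]
 [ 0.00000e+00  0.00000e+00  0.00000e+00  1.00000e+00]]
at 0.35 [ 190.7 -489.   203.3] [-3.1413 -0.      0.3718] dp [0.3491, -0.099, -0.0567] rot [-0.0002, -0.0002, -1.0952]
```

```bash
python3 -m pendant '{"dp":[[0.349,-0.099,-0.057],[0.349,-0.099,-0.057],[0.349,-0.099,-0.057],[0.349,-0.099,-0.057],[0.349,-0.099,-0.057],[0.349,-0.099,-0.057],[0.349,-0.099,-0.057],[0.349,-0.099,-0.057]],"rotation":[[0,0,-0.18],[0,0,-0.36],[0,0,-0.54],[0,0,-0.72],[0,0,-0.9],[0,0,-1.095],[0,0,-1.095],[0,0,-1.095]]}'
python3 - <<'E'
from h import *
c=cap('wrist','w1.png');print(c['obs']['tool_pos'],c['obs']['tcp_rot'],abs(c['obs']['dq']).max())
for k,m in masks(c['pixels']).items():
    for b in blobs(m,30): print(k,b[0].round(1),b[1][2:],plane(c,b[0],46).round(1))
E
```

```text
time: 1.35
tool_pos: [479.5, -270.2, 260.1]
tcp_rot: [-3.141, 0.0, 1.466]
contact_force: [-0.9, -0.0, -0.2]
grip_width: 92.0
finger_force: 0.0
[ 479.53490959 -270.16076658  260.05272313] [-3.14066142e+00  1.37526448e-04  1.46606412e+00] 0.029357087937459406
red [327.6  52.2] [ 22  22 355] [ 565.9 -156.4   46. ]
yellow [296.7 243.5] [ 19  12 172] [ 515.9 -373.8   46. ]
blue [359.7 134. ] [ 21  19 307] [ 597.7 -247.5   46. ]
orange [334.3  48.6] [16 22 37] [ 573.3 -153.4   46. ]
orange [499.8 189.6] [12 12 63] [ 761.1 -330.    46. ]
orange [470.8 204. ] [16 14 76] [ 727.8 -344.5   46. ]
```

View pics/w1.png

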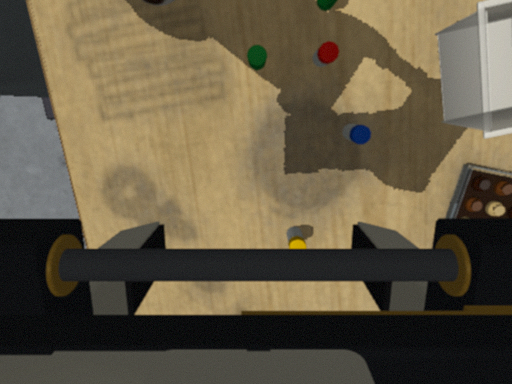

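Wrist view: red cap (328,52), blue (360,134), yellow half hidden behind the gripper (297,243). All the views agree to about 1 mm, so I'll pick red first, closing along the loader's x.

```bash
python3 -c "
from h import *
to(566,-156.6,110,1.467)"
```

```text
at 1.4 [ 479.1 -270.6  260.1] [-3.1407  0.      1.4648] dp [0.1226, 0.0745, 0.15] rot [-0.0009, 0.0, -0.0022]
```

```bash
python3 -m pendant '{"dp":[[0.06,0.037,0.05],[0.11,0.065,0.1],[0.1226,0.0745,0.15],[0.1226,0.0745,0.15],[0.1226,0.0745,0.185],[0.1226,0.0745,0.215],[0.1226,0.0745,0.226],[0.1226,0.0745,0.226]],"rotation":[[0,0,-0.002],[0,0,-0.002],[0,0,-0.002],[0,0,-0.002],[0,0,-0.002],[0,0,-0.002],[0,0,-0.002],[0,0,-0.002]]}' 0.06
python3 -m pendant '{"dp":[[0,0,0],[0,0,0],[0,0,0],[0,0,0],[0,0,-0.03],[0,0,-0.08],[0,0,-0.13],[0,0,-0.166]],"rotation":[[0,0,0],[0,0,0],[0,0,0],[0,0,0],[0,0,0],[0,0,0],[0,0,0],[0,0,0]]}' 0.01
python3 -c "
from h import *
to(520,118,300,1.467)"
```

```text
time: 2.4
tool_pos: [566.2, -156.8, 34.3]
tcp_rot: [-3.141, -0.0, 1.467]
contact_force: [-0.2, 0.3, 0.9]
grip_width: 60.0
finger_force: 0.0
time: 3.4
tool_pos: [567.2, -156.0, 203.0]
tcp_rot: [3.139, 0.001, 1.469]
contact_force: [0.1, -0.0, -0.6]
grip_width: 10.1
finger_force: 0.0
at 3.4 [ 567.2 -156.   203. ] [3.1391e+00 8.0000e-04 1.4689e+00] dp [0.2677, -0.0746, -0.0974] rot [0.0025, 0.0008, 0.0019]
```

The grasp missed: the fingers closed to 10 mm. I'll look.

Run:
```python
from h import *
cs=[cap('scene'),cap('top'),cap('wrist')]
for c in cs:
    for k in('red','blue','yellow'):
        print(k,[(b[0].round(1).tolist(),b[1][2:].tolist(),plane(c,b[0],46).round(0).tolist()) for b in blobs(masks(c['pixels'])[k],20)])
im=[cv2.resize(c['pixels'],(400,300))[:,:,::-1] for c in cs]
z=cv2.resize(cs[1]['pixels'][150:250,230:363,::-1],(400,300))
cv2.imwrite('pics/miss.png',np.vstack([np.hstack(im[:2]),np.hstack([im[2],z])]))
```

```text
red [([12.2, 10.3], [31, 25, 542], [2185.0, -733.0, 46.0]), ([270.4, 181.4], [6, 6, 34], [564.0, -157.0, 46.0]), ([197.3, 257.6], [13, 14, 29], [608.0, 135.0, 46.0]), ([201.9, 264.6], [11, 15, 57], [589.0, 147.0, 46.0]), ([80.3, 328.1], [70, 17, 249], [722.0, 371.0, 46.0])]
blue [([273.0, 157.0], [5, 5, 21], [599.0, -251.0, 46.0]), ([229.7, 232.2], [8, 10, 26], [578.0, 41.0, 46.0])]
yellow [([316.6, 139.5], [6, 6, 31], [516.0, -380.0, 46.0]), ([216.2, 248.1], [10, 13, 41], [583.0, 95.0, 46.0])]
red [([95.2, 132.4], [29, 37, 121], [733.0, 341.0, 46.0]), ([151.5, 179.3], [21, 21, 98], [610.0, 188.0, 46.0])]
blue [([193.8, 174.9], [18, 4, 34], [622.0, 80.0, 46.0]), ([192.0, 191.3], [18, 9, 40], [579.0, 83.0, 46.0])]
yellow [([172.8, 173.1], [18, 7, 37], [626.0, 134.0, 46.0]), ([171.7, 189.6], [18, 6, 43], [583.0, 135.0, 46.0]), ([373.6, 217.2], [9, 9, 58], [516.0, -379.0, 46.0])]
red [([255.0, 172.0], [21, 21, 349], [567.0, -156.0, 46.0])]
blue []
yellow [([287.7, 251.7], [4, 10, 21], [593.0, -246.0, 46.0]), ([228.0, 265.5], [5, 19, 41], [527.0, -255.0, 46.0]), ([288.2, 266.3], [5, 14, 33], [592.0, -263.0, 46.0]), ([228.8, 287.9], [5, 14, 30], [524.0, -282.0, 46.0]), ([300.5, 309.4], [41, 8, 151], [601.0, -317.0, 46.0]), ([332.5, 310.0], [31, 8, 112], [637.0, -322.0, 46.0]), ([383.3, 309.6], [70, 8, 288], [694.0, -328.0, 46.0])]
```

View pics/miss.png

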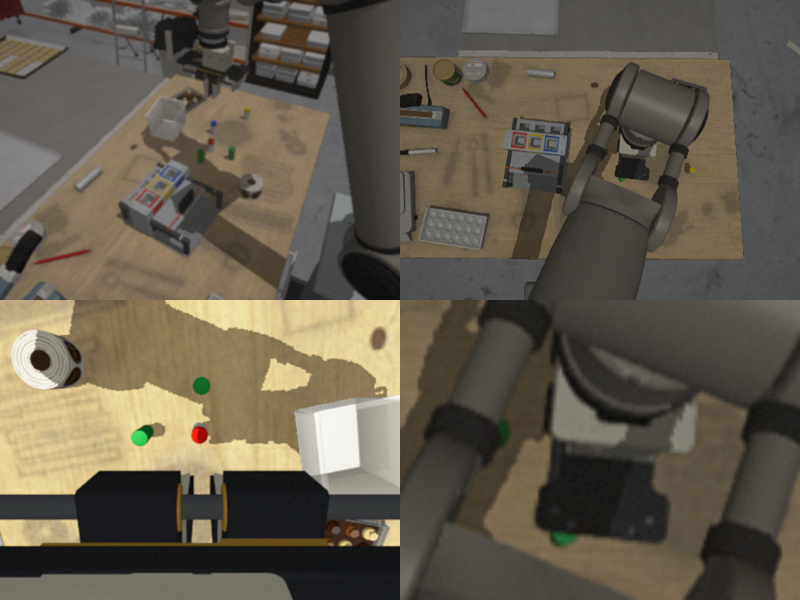

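The composite shows the red vial still standing at the same place: wrist panel (199,435), ray cast (567,-156). The fingers were probably too slow, so I'll retry with a longer close.

```bash
python3 -m pendant '{"dp":[[0,0,0],[0,0,0.04],[0,0,0.08],[0,0,0.12],[0,0,0.15],[0,0.001,0.169],[0,0.001,0.169],[0,0.001,0.169]],"rotation":[[0,0,0],[0,0,0],[0,0,0],[0,0,0],[0,0,0],[0,0,0],[0,0,0],[0,0,0]]}' 0.045
python3 -m pendant '{"dp":[[0,0,0],[0,0,0],[0,0,0],[0,0,0],[0,0,0],[0,0,0]],"rotation":[[0,0,0],[0,0,0],[0,0,0],[0,0,0],[0,0,0],[0,0,0]]}' 0.01
```

```text
time: 4.55
tool_pos: [567.8, -156.0, 31.5]
tcp_rot: [-3.141, -0.0, 1.469]
contact_force: [0.5, -0.3, -0.2]
grip_width: 44.8
finger_force: 0.0
time: 5.3
tool_pos: [567.8, -156.1, 31.4]
tcp_rot: [3.142, 0.0, 1.469]
contact_force: [-0.8, -0.4, -0.0]
grip_width: 9.8
finger_force: 0.0
```

Run:
```python
from h import *
c=cap('wrist');a=cap('scene')
T=np.linalg.inv(pose(c));f=192/np.tan(np.radians(c['vfov'])/2)
for P in(c['obs']['tool_pos'],[566,-156.6,50],[566,-156.6,0]):
    q=T@np.append(P,1);print(P,c['cx']+f*q[0]/-q[2],c['cy']-f*q[1]/-q[2])
z=cv2.resize(a['pixels'][140:215,220:320,::-1],(400,300),interpolation=2)
cv2.imwrite('pics/miss2.png',np.hstack([cv2.resize(c['pixels'],(400,300))[:,:,::-1],z]))
```

```text
[ 567.76055323 -156.05454016   31.41781873] 259.27075979910956 227.38090683793294
[566, -156.6, 50] 256.0596394546383 241.28437214855853
[566, -156.6, 0] 256.5054452681756 211.78830121673403
```

View pics/miss2.png

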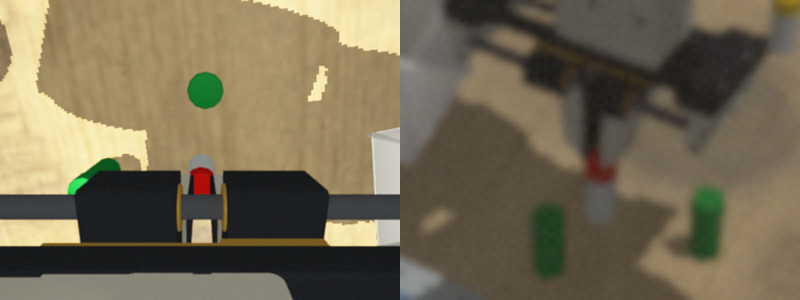

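The fingers appear to close in front of or above the cap: wrist panel (202,182), width reading 10 mm. The tips may sit higher than reported, so I'll open, go lower and close again.

```bash
python3 -m pendant '{"dp":[[0,0,0],[0,0,0],[0,0,0],[0,0,0],[0,0,0.006],[0,0,0.012],[0,0,0.012]],"rotation":[[0,0,0],[0,0,0],[0,0,0],[0,0,0],[0,0,0],[0,0,0],[0,0,0]]}' 0.045
python3 -m pendant '{"dp":[[0,0,0],[0,0,0],[0,0,0],[0,0,0],[0,0,0]],"rotation":[[0,0,0],[0,0,0],[0,0,0],[0,0,0],[0,0,0]]}' 0.01
python3 - <<'E'
from h import *
c=cap('wrist')
cv2.imwrite('pics/z1.png',cv2.resize(c['pixels'][180:320,190:330,::-1],(560,560),interpolation=2))
E
```

```text
time: 6.28
tool_pos: [567.2, -155.8, 18.6]
tcp_rot: [-3.14, -0.0, 1.469]
contact_force: [-1.0, 0.7, 0.5]
grip_width: 45.0
finger_force: 0.0
time: 6.9
tool_pos: [567.8, -156.1, 19.6]
tcp_rot: [3.141, 0.0, 1.469]
contact_force: [-0.5, 0.7, 0.9]
grip_width: 20.3
finger_force: 30.0
```

View pics/z1.png

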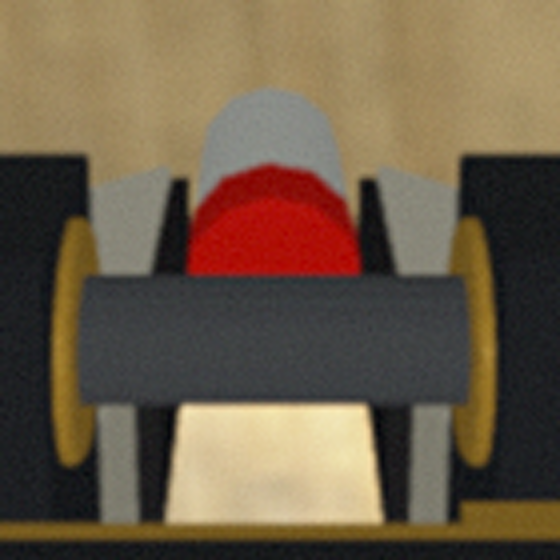

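The crop shows the red cap between the black pads, crop (275,225), with width 20.3 mm and 30 N, so it is gripped. The pad tips show at crop row about 178, roughly 19–28 mm behind the stated TCP. I'll re-grip 10 mm lower, which is safe for any tip in that range.

```bash
python3 -m pendant '{"dp":[[0,0,0],[0,0,0],[0,0,0],[0,0,0.005],[0,0,0.01],[0,0,0.01]],"rotation":[[0,0,0],[0,0,0],[0,0,0],[0,0,0],[0,0,0],[0,0,0]]}' 0.035
python3 -m pendant '{"dp":[[0,0,0],[0,0,0],[0,0,0],[0,0,0],[0,0,-0.02],[0,0,-0.06],[0,0,-0.06]],"rotation":[[0,0,0],[0,0,0],[0,0,0],[0,0,0],[0,0,0],[0,0,0],[0,0,0]]}' 0.01
python3 - <<'E'
from h import *
c=cap('wrist')
cv2.imwrite('pics/z2.png',np.hstack([cv2.resize(c['pixels'][180:320,190:330,::-1],(560,560),interpolation=2)]))
g=c['pixels'].mean(2)
for r in(222,226,230,236):print(r,g[r,225:300].astype(int))
to(560,-140,300,1.467)
E
```

```text
time: 7.7
tool_pos: [567.3, -155.8, 8.7]
tcp_rot: [-3.14, -0.0, 1.469]
contact_force: [-0.2, -0.6, -0.3]
grip_width: 35.2
finger_force: 0.0
time: 8.57
tool_pos: [569.9, -156.8, 72.6]
tcp_rot: [3.135, 0.002, 1.469]
contact_force: [0.0, -0.2, -0.3]
grip_width: 20.8
finger_force: 30.0
222 [125 122 125 125 124 123 126 125 127 131 128 128 131 129 126 128 129 132
 129 131 131 128 133 135 134 132 128 135 134 132 131 132 135 133 130 129
 133 133 132 129 133 128 132 129 133 129 130 124 123 126 129 153 173 153
 131 123 122 120 117 122 121 122 126 123 119 121 118 119 118 118 125 126
 128 127 133]
226 [127 124 125 129 124 122  92  45  14  17  23  55 104 128 126 129 127 130
 132 127 130 131 131 131 130 131 133 130 132 134 132 134 128 131 134 130
 132 135 134 132 136 134 132 130 128 130 130 127 128 126 126 135 139 128
  95  53  22  13  19  46  90 121 127 125 122 125 126 128 122 127 124 128
 125 125 125]
230 [126 126 125 127 123  95  51  23  21  15  31 100 172 193 161 135 130 131
 132 131 126 119 103  89  77  66  59  50  48  52  46  52  51  47  47  47
  46  49  44  49  56  59  65  81 102 121 130 127 129 127 128 151 193 200
 164  95  28  18  19  20  48  95 124 126 126 126 127 125 121 126 125 126
 125 125 126]
236 [126 125 127 117  84  35  19  22  19  15  20  69 145 165 135 101  72  58
  48  48  48  49  47  50  46  53  52  51  55  51  52  54  48  57  50  50
  49  52  50  44  51  46  51  54  46  46  47  46  48  54  70  97 151 190
 163  78  19  11  24  22  16  38  88 119 128 127 123 122 128 124 127 127
 123 122 126]
at 8.625 [ 568.6 -156.4   70.7] [3.1387e+00 1.0000e-03 1.4688e+00] dp [0.0152, -0.0095, -0.2294] rot [0.0029, 0.001, 0.0018]
```

View pics/z2.png

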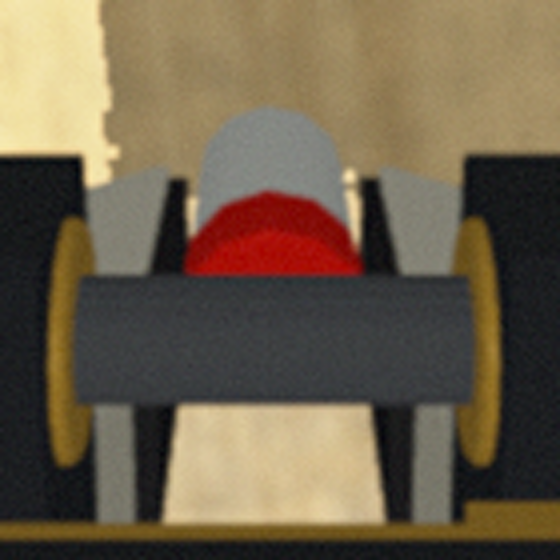

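The crop shows the red vial held, cap at crop (272,235), with 20.8 mm and 30 N. Next I'll measure the loader from the wrist.

```bash
python3 -m pendant '{"dp":[[0,0,-0.06],[0,0,-0.12],[0.05,0,-0.17],[0.11,0,-0.17],[0.16,0,-0.17],[0.176,-0.02,-0.17],[0.176,-0.02,-0.17],[0.176,-0.02,-0.17]],"rotation":[[0,0,0],[0,0,0],[0,0,0],[0,0,0],[0,0,0],[0,0,0],[0,0,0],[0,0,0]]}'
cat >> h.py <<'E'
def rims(c):
    H=cv2.cvtColor(c['pixels'],cv2.COLOR_RGB2HSV).astype(int)
    g=(H[...,1]>110)&(H[...,2]>50)
    M=dict(red=g&((H[...,0]<6)|(H[...,0]>172)),yellow=g&(H[...,0]>20)&(H[...,0]<34),blue=g&(H[...,0]>100)&(H[...,0]<132))
    return {k:[(tuple(cv2.minAreaRect(np.argwhere(b[2])[:,::-1].astype(np.float32)))) for b in blobs(m,100)] for k,m in M.items()}
E
python3 - <<'E'
from h import *
c=cap('wrist','w3.png');np.save('w3.npy',c,allow_pickle=True);print(c['obs']['tool_pos'],c['obs']['tcp_rot'])
for k,v in rims(c).items():
    for r in v: print(k,r,plane(c,r[0],105).round(1))
E
```

```text
time: 9.62
tool_pos: [566.0, 20.4, 238.7]
tcp_rot: [-3.141, 0.0, 1.468]
contact_force: [-0.1, -0.5, -0.3]
grip_width: 20.7
finger_force: 30.0
[565.95561072  20.40095543 238.7252895 ] [-3.14083123e+00  4.83141031e-04  1.46835454e+00]
red ((280.0, 13.0), (26.0, 58.0), 90.0) [597.7 159.4 105. ]
red ((258.5, 238.0), (45.0, 20.0), 0.0) [559.5 -39.2 105. ]
yellow ((279.0, 61.49999237060547), (55.99999237060547, 52.99999237060547), -0.0) [593.6 121.4 105. ]
yellow ((319.0, 309.5), (9.0, 30.0), 90.0) [ 614.1 -124.5  105. ]
yellow ((384.4999694824219, 309.4999694824219), (102.99998474121094, 8.999998092651367), 0.0) [ 681.8 -131.3  105. ]
yellow ((106.99998474121094, 311.9999694824219), (57.99999237060547, 3.999999523162842), -0.0) [ 394.1 -105.2  105. ]
blue ((278.5, 121.0), (55.0, 48.0), 0.0) [588.8  71.1 105. ]
```

View pics/w3.png

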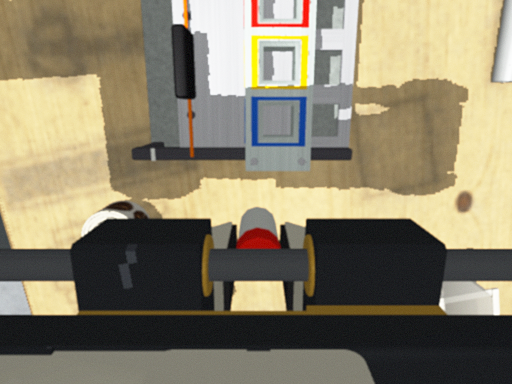

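w3 shows the loader. Blue rim (278,121) and yellow (279,61) are fully visible, red (280,13) is cut off, and the grip is at (184,60). I'll take a second view 55 mm further along.

```bash
python3 -m pendant '{"dp":[[0.055,0,0],[0.055,0,0],[0.055,0,0],[0.055,0,0]],"rotation":[[0,0,0],[0,0,0],[0,0,0],[0,0,0]]}'
python3 - <<'E'
from h import *
a=np.load('w3.npy',allow_pickle=True).item()
c=cap('wrist','w4.png');np.save('w4.npy',c,allow_pickle=True);print(c['obs']['tool_pos'],c['obs']['tcp_rot'])
R1=rims(a);R2=rims(c)
for k,v in R2.items():
    for r in v:
        if r[0][1]<230: print(k,r,plane(c,r[0],105).round(1))
print('tri',tri((a,R1['yellow'][0][0]),(c,R2['yellow'][0][0])),tri((a,R1['blue'][0][0]),(c,R2['blue'][0][0])))
for x in(a,c):
    for b in blobs(masks(x['pixels'])['orange'],10):
        if b[0][1]<230:print('orange',b[0],b[1],plane(x,b[0],77).round(1))
    g=cv2.cvtColor(x['pixels'],cv2.COLOR_RGB2HSV)[...,2]
    for b in blobs(g[:200,140:230]<35,100):
        print('dark',b[0]+[140,0],b[1],plane(x,b[0]+[140,0],112).round(1))
E
```

```text
time: 10.18
tool_pos: [571.5, 74.4, 239.2]
tcp_rot: [-3.141, 0.0, 1.467]
contact_force: [0.5, 0.2, -0.5]
grip_width: 20.7
finger_force: 30.0
[571.54423119  74.44546817 239.2285175 ] [-3.14139187e+00  4.43314856e-04  1.46711266e+00]
red ((279.0, 67.0), (52.0, 56.0), 90.0) [599.1 171.  105. ]
yellow ((278.0, 126.0), (48.0, 54.0), 90.0) [593.7 120.7 105. ]
blue ((277.5, 180.0), (44.0, 51.0), 90.0) [588.9  70.9 105. ]
tri (array([593.45979196, 120.96488604, 108.71850632]), np.float64(0.09188884004346548)) (array([588.79287441,  71.1704002 , 106.21111356]), np.float64(0.03008310347086429))
orange [186.52173913  21.08695652] [184  11   4  18  23] [514.1 167.8  77. ]
orange [190.28795812 127.82198953] [188  98   6  60 191] [503.1  72.   77. ]
dark [188.04806202  63.55348837] [ 36  25  19  73 645] [516.3 126.8 112. ]
orange [184.07692308  35.        ] [184  29   2  13  13] [515.8 210.6  77. ]
orange [187.94736842  39.        ] [187  30   2  19  19] [518.8 206.8  77. ]
orange [189.   64.5] [189  60   1  10  10] [516.4 184.6  77. ]
orange [190.   81.5] [190  74   1  16  16] [515.1 169.3  77. ]
orange [193.04046243 183.64739884] [190 157   7  52 173] [503.1  69.8  77. ]
dark [187.97921478 130.83371824] [ 38  94  19  65 866] [513.3 125.1 112. ]
```

```bash
python3 -c "
from h import *
to(599,170.7,130,1.4688)"
```

```text
at 10.225 [571.5  74.6 239.3] [-3.1416e+00  3.0000e-04  1.4671e+00] dp [0.0985, 0.0174, 0.1093] rot [-0.0, 0.0003, -0.0017]
```

```bash
python3 -m pendant '{"dp":[[0.04,0.01,0],[0.085,0.0174,0.02],[0.0985,0.0174,0.06],[0.0985,0.0174,0.1],[0.0985,0.0174,0.105],[0.0985,0.0174,0.105],[0.0985,0.0174,0.105],[0.0985,0.0174,0.105]],"rotation":[[0,0,-0.002],[0,0,-0.002],[0,0,-0.002],[0,0,-0.002],[0,0,-0.002],[0,0,-0.002],[0,0,-0.002],[0,0,-0.002]]}'
python3 -c "
from h import *
to(599,170.7,88,1.4688)"
```

```text
time: 11.22
tool_pos: [599.5, 171.9, 136.0]
tcp_rot: [3.139, -0.001, 1.47]
contact_force: [-0.5, 0.5, -0.6]
grip_width: 21.3
finger_force: 30.0
at 11.225 [599.5 171.9 136. ] [ 3.1389e+00 -6.0000e-04  1.4704e+00] dp [-0.0013, -0.0005, 0.048] rot [0.0027, -0.0006, 0.0016]
```

```bash
python3 -m pendant '{"dp":[[0,0,0],[0,0,0.01],[0,0,0.022],[0,0,0.034],[0,0,0.046],[0,0,0.046]],"rotation":[[0,0,0],[0,0,0],[0,0,0],[0,0,0],[0,0,0],[0,0,0]]}'
python3 -c "
from h import *
to(599,170.7,88,1.4688)"
```

```text
time: 11.98
tool_pos: [597.9, 171.9, 86.8]
tcp_rot: [-3.139, 0.001, 1.471]
contact_force: [0.3, 0.2, 0.1]
grip_width: 20.9
finger_force: 30.0
at 11.975 [597.9 171.9  86.8] [-3.1390e+00  8.0000e-04  1.4708e+00] dp [-0.0011, 0.0012, -0.0012] rot [-0.0026, 0.0008, 0.002]
```

No contact force with the vial in the well mouth, so I'll release and lift.

```bash
python3 -m pendant '{"dp":[[-0.001,0.001,-0.001],[-0.001,0.001,-0.001],[-0.001,0.001,-0.001],[-0.001,0.001,-0.001],[-0.001,0.001,-0.03],[-0.001,0.001,-0.08],[-0.05,0.001,-0.14],[-0.1,-0.02,-0.15]],"rotation":[[0,0,0],[0,0,0],[0,0,0],[0,0,0],[0,0,0],[0,0,0],[0,0,0],[0,0,0]]}' 0.045
python3 - <<'E'
from h import *
a=np.load('w4.npy',allow_pickle=True).item()
c=cap('wrist','w5.png');print(c['obs']['tool_pos'])
for k in('red',):
    for b in blobs(masks(c['pixels'])[k],30): print(k,b[0].round(1),b[1][2:],plane(c,b[0],120).round(1),plane(c,b[0],105).round(1))
to(516.3,-378.6,110,1.4688)
E
```

```text
time: 12.98
tool_pos: [572.0, 77.8, 240.0]
tcp_rot: [3.136, -0.0, 1.473]
contact_force: [0.2, -0.6, -0.1]
grip_width: 44.8
finger_force: 0.0
[571.99774079  77.77918574 240.00553663]
red [278.1  70.7] [ 56  52 871] [597.7 170.3 120. ] [598.8 171.6 105. ]
red [277.6  69.8] [ 26  27 565] [597.4 171.1 120. ] [598.4 172.4 105. ]
at 13.025 [569.5  71.4 242. ] [3.1358 0.0037 1.4688] dp [-0.4526, -0.0078, 0.1337] rot [0.0058, 0.0037, 0.0001]
```

View pics/w5.png

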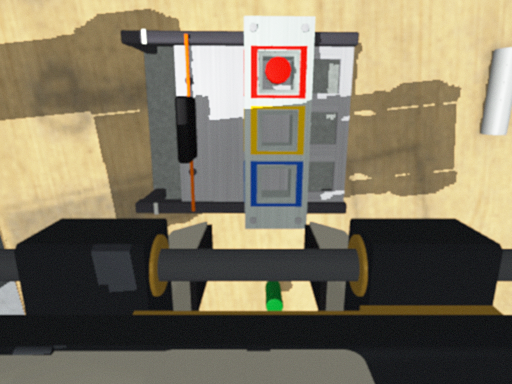

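w5 shows the red cap at (278,70), centred in its rim, with wells (278,130) and (277,184) empty and the gate shut. Now yellow.

```bash
python3 -m pendant '{"dp":[[-0.06,0,0],[-0.12,0,0],[-0.18,0,0],[-0.24,0,0],[-0.3,0,0],[-0.36,0,0],[-0.42,-0.0078,0.03],[-0.4526,-0.0078,0.08]],"rotation":[[0,0,0],[0,0,0],[0,0,0],[0,0,0],[0,0,0],[0,0,0],[0,0,0],[0,0,0]]}' 0.045
python3 -m pendant '{"dp":[[0,0,0],[0,0,0],[0,0,0],[0,0,0]],"rotation":[[0,0,0],[0,0,0],[0,0,0],[0,0,0]]}'
python3 - <<'E'
from h import *
to(516.3,-378.6,9,1.4688)
b=cap('top')
for k,m in masks(b['pixels']).items():
  print(k,[(x[0].round(1).tolist(),plane(b,x[0],46).round(0).tolist()) for x in blobs(m,20)])
E
```

```text
time: 14.02
tool_pos: [517.7, -374.2, 159.5]
tcp_rot: [3.137, 0.004, 1.469]
contact_force: [-0.1, -0.5, -0.2]
grip_width: 45.0
finger_force: 0.0
time: 14.52
tool_pos: [518.6, -370.0, 160.1]
tcp_rot: [3.139, 0.002, 1.472]
contact_force: [0.6, 0.7, -1.0]
grip_width: 45.0
finger_force: 0.0
at 14.525 [ 518.6 -370.   160.1] [3.1393e+00 1.7000e-03 1.4723e+00] dp [-0.0086, -0.0018, 0.1511] rot [0.0023, 0.0017, 0.0035]
red [([95.2, 132.4], [733.0, 341.0, 46.0]), ([151.6, 179.3], [610.0, 188.0, 46.0]), ([150.4, 178.8], [611.0, 191.0, 46.0])]
yellow [([172.9, 173.1], [626.0, 133.0, 46.0]), ([171.5, 189.6], [583.0, 135.0, 46.0])]
blue [([193.9, 174.9], [622.0, 79.0, 46.0]), ([321.6, 184.8], [598.0, -249.0, 46.0]), ([190.3, 191.5], [579.0, 87.0, 46.0])]
orange [([144.3, 214.5], [519.0, 201.0, 46.0]), ([194.3, 220.1], [506.0, 75.0, 46.0])]
```

```bash
python3 -m pendant '{"dp":[[-0.0086,-0.0018,0.04],[-0.0086,-0.0018,0.08],[-0.0086,-0.0018,0.11],[-0.0086,-0.0018,0.135],[-0.0086,-0.0018,0.151],[-0.0086,-0.0018,0.151],[-0.0086,-0.0018,0.151]],"rotation":[[0.002,0.002,0.0035],[0.002,0.002,0.0035],[0.002,0.002,0.0035],[0.002,0.002,0.0035],[0.002,0.002,0.0035],[0.002,0.002,0.0035],[0.002,0.002,0.0035]]}'
python3 -m pendant '{"dp":[[0,0,0],[0,0,0],[0,0,0],[0,0,0],[0,0,0],[0,0,-0.03],[0,0,-0.09],[0,0,-0.15]],"rotation":[[0,0,0],[0,0,0],[0,0,0],[0,0,0],[0,0,0],[0,0,0],[0,0,0],[0,0,0]]}' 0.01
```

```text
time: 15.45
tool_pos: [515.7, -379.5, 8.6]
tcp_rot: [-3.141, -0.001, 1.467]
contact_force: [0.1, 0.2, -0.1]
grip_width: 44.8
finger_force: 0.0
time: 16.45
tool_pos: [514.8, -378.9, 158.3]
tcp_rot: [-3.138, -0.003, 1.467]
contact_force: [0.8, -0.4, 1.1]
grip_width: 20.8
finger_force: 30.0
```

```bash
python3 -c "
from h import *
to(593.9,120,240,1.4688)"
python3 -m pendant '{"dp":[[0.02,0,-0.05],[0.08,0.01,-0.08],[0.14,0.015,-0.08],[0.2,0.02,-0.08],[0.26,0.025,-0.08],[0.32,0.026,-0.08],[0.38,0.027,-0.08],[0.44,0.027,-0.08]],"rotation":[[0,0,0],[0,0,0],[0,0,0],[0,0,0],[0,0,0],[0,0,0],[0,0,0],[0,0,0]]}'
python3 -m pendant '{"dp":[[0.04,0,0],[0.06,0,0],[0.06,0,0],[0.06,0,0],[0.06,0,0],[0.06,0,0]],"rotation":[[0,0,0],[0,0,0],[0,0,0],[0,0,0],[0,0,0],[0,0,0]]}'
python3 -c "
from h import *
to(593.9,120,130,1.4688)"
```

```text
at 16.45 [ 514.8 -378.9  158.3] [-3.1382e+00 -2.9000e-03  1.4672e+00] dp [0.5047, 0.0268, -0.0803] rot [-0.0034, -0.0029, -0.0016]
time: 17.45
tool_pos: [587.6, 57.4, 237.9]
tcp_rot: [-3.139, -0.002, 1.467]
contact_force: [1.6, 0.6, -0.1]
grip_width: 21.0
finger_force: 30.0
time: 18.2
tool_pos: [594.1, 114.0, 238.3]
tcp_rot: [-3.14, -0.002, 1.466]
contact_force: [1.2, -0.7, -1.2]
grip_width: 20.8
finger_force: 30.0
at 18.2 [594.1 114.  238.3] [-3.1397e+00 -1.8000e-03  1.4658e+00] dp [0.0058, -0.0006, 0.1084] rot [-0.0019, -0.0018, -0.003]
```

```bash
python3 -m pendant '{"dp":[[0.006,0,0.03],[0.006,0,0.07],[0.006,0,0.1],[0.006,0,0.105],[0.006,0,0.105],[0.006,0,0.105]],"rotation":[[-0.002,-0.002,-0.003],[-0.002,-0.002,-0.003],[-0.002,-0.002,-0.003],[-0.002,-0.002,-0.003],[-0.002,-0.002,-0.003],[-0.002,-0.002,-0.003]]}'
python3 -c "
from h import *
to(593.9,120,87.5,1.4688)"
```

```text
time: 18.95
tool_pos: [595.4, 121.2, 135.0]
tcp_rot: [3.139, -0.0, 1.47]
contact_force: [0.6, -0.2, 0.2]
grip_width: 21.1
finger_force: 30.0
at 18.95 [595.4 121.2 135. ] [ 3.1387e+00 -4.0000e-04  1.4701e+00] dp [-0.0014, -0.0015, 0.0475] rot [0.0029, -0.0004, 0.0013]
```

```bash
python3 -m pendant '{"dp":[[-0.001,-0.0015,0],[-0.001,-0.0015,0.01],[-0.001,-0.0015,0.022],[-0.001,-0.0015,0.034],[-0.001,-0.0015,0.047],[-0.001,-0.0015,0.047],[-0.001,-0.0015,0.047]],"rotation":[[0.003,0,0.001],[0.003,0,0.001],[0.003,0,0.001],[0.003,0,0.001],[0.003,0,0.001],[0.003,0,0.001],[0.003,0,0.001]]}'
```

```text
time: 19.82
tool_pos: [593.0, 120.4, 86.4]
tcp_rot: [-3.139, 0.0, 1.469]
contact_force: [0.5, 0.5, 0.0]
grip_width: 20.9
finger_force: 30.0
```

```bash
python3 -m pendant '{"dp":[[0,0.0005,0],[0,0.0005,0],[0,0.0005,0],[0,0.0005,0],[0,0.0005,-0.03],[0,0,-0.08],[-0.03,-0.02,-0.13],[-0.06,-0.02,-0.153]],"rotation":[[0,0,0],[0,0,0],[0,0,0],[0,0,0],[0,0,0],[0,0,0],[0,0,0],[0,0,0]]}' 0.045
python3 -m pendant '{"dp":[[0,0,0],[0,0,0]],"rotation":[[0,0,0],[0,0,0]]}'
cat >> h.py <<'E'
def capsin(c,z=120):
    for k in('red','yellow','blue'):
        for b in blobs(masks(c['pixels'])[k],100):
            if b[0][1]<230: print(k,b[0].round(1),b[1][2:],plane(c,b[0],z).round(1))
E
python3 - <<'E'
from h import *
c=cap('wrist','w6.png');print(c['obs']['tool_pos'],c['obs']['tcp_rot']);capsin(c)
c=cap('top');
for b in blobs(masks(c['pixels'])['blue'],20):print(b[0],plane(c,b[0],46))
to(560,-225,200,0.4)
E
```

```text
time: 20.82
tool_pos: [567.3, 62.6, 242.8]
tcp_rot: [3.14, -0.0, 1.471]
contact_force: [-0.3, -1.0, -1.1]
grip_width: 45.3
finger_force: 0.0
time: 21.08
tool_pos: [566.9, 63.1, 238.5]
tcp_rot: [-3.137, -0.0, 1.469]
contact_force: [0.5, 0.3, -0.5]
grip_width: 45.0
finger_force: 0.0
[566.91195437  63.10181303 238.49132828] [-3.13725430e+00 -2.58960790e-04  1.46900733e+00]
red [283.9  52.5] [ 58  54 924] [597.7 169.1 120. ]
red [283.5  50.2] [ 27  30 605] [597.4 170.9 120. ]
yellow [282.7 113.7] [ 55  50 810] [592.7 120.4 120. ]
yellow [284.2 110.9] [ 25  25 490] [594.1 122.6 120. ]
blue [281.4 166.6] [ 53  46 741] [587.7  75.  120. ]
[321.57142857 184.67346939] [ 598.82488019 -248.61799606   46.        ]
at 21.175 [566.8  63.5 237.9] [-3.1361  0.      1.47  ] dp [-0.2877, 0.0225, 0.0378] rot [-0.005, 0.003, 1.07]
```

```bash
python3 -c "
from h import *
to(598,-248.6,180,0.4)"
```

```text
at 21.175 [566.8  63.5 237.9] [-3.1361  0.      1.47  ] dp [-0.3074, 0.0628, 0.0576] rot [-0.005, 0.003, 1.07]
```

```bash
python3 -m pendant '{"dp":[[-0.05,0,0],[-0.1,0.01,0],[-0.15,0.03,0],[-0.2,0.045,0.01],[-0.25,0.055,0.03],[-0.3,0.063,0.05],[-0.3074,0.063,0.0576],[-0.3074,0.063,0.0576]],"rotation":[[0,0,0.17],[0,0,0.34],[0,0,0.51],[0,0,0.68],[0,0,0.85],[-0.003,0.003,1.02],[-0.005,0.003,1.07],[-0.005,0.003,1.07]]}' 0.045
python3 -m pendant '{"dp":[[0,0,0],[0,0,0]],"rotation":[[0,0,0],[0,0,0]]}'
python3 - <<'E'
from h import *
c=cap('wrist');print(c['obs']['tcp_rot'])
for b in blobs(masks(c['pixels'])['blue'],60): print(b[0].round(1),b[1][2:],plane(c,b[0],46).round(1))
to(598,-248.4,9,0.4)
E
```

```text
time: 22.18
tool_pos: [598.0, -249.2, 179.2]
tcp_rot: [-3.139, 0.0, 0.399]
contact_force: [0.3, 0.6, 0.7]
grip_width: 45.3
finger_force: 0.0
time: 22.42
tool_pos: [599.1, -248.4, 182.2]
tcp_rot: [3.14, -0.003, 0.401]
contact_force: [0.6, -0.6, 0.2]
grip_width: 45.0
finger_force: 0.0
[ 3.13971259e+00 -2.79392828e-03  4.01477256e-01]
[258.2 177.5] [ 22  24 413] [ 598.4 -248.    46. ]
at 22.475 [ 599.1 -248.5  182.2] [ 3.1396e+00 -2.9000e-03  4.0120e-01] dp [-0.0015, -0.0009, 0.1732] rot [0.002, -0.0029, 0.0012]
```

```bash
python3 -m pendant '{"dp":[[-0.001,-0.001,0.04],[-0.001,-0.001,0.09],[-0.001,-0.001,0.13],[-0.001,-0.001,0.155],[-0.001,-0.001,0.172],[-0.001,-0.001,0.172],[-0.001,-0.001,0.172]],"rotation":[[0.002,-0.003,0],[0.002,-0.003,0],[0.002,-0.003,0],[0.002,-0.003,0],[0.002,-0.003,0],[0.002,-0.003,0],[0.002,-0.003,0]]}'
python3 -m pendant '{"dp":[[0,0,0],[0,0,0],[0,0,0],[0,0,0],[0,0,0],[0,0,-0.04],[0,0,-0.1],[0,0,-0.16]],"rotation":[[0,0,0],[0,0,0],[0,0,0],[0,0,0],[0,0,0],[0,0,0],[0,0,0],[0,0,0]]}' 0.01
python3 -c "
from h import *
to(588.8,70,240,1.4688)"
```

```text
time: 23.35
tool_pos: [598.6, -249.3, 10.9]
tcp_rot: [3.141, -0.001, 0.4]
contact_force: [-0.2, -0.1, 0.5]
grip_width: 45.4
finger_force: 0.0
time: 24.35
tool_pos: [597.5, -248.9, 170.7]
tcp_rot: [-3.14, 0.002, 0.399]
contact_force: [0.7, -0.3, -0.6]
grip_width: 20.9
finger_force: 30.0
at 24.35 [ 597.5 -248.9  170.7] [-3.1398e+00  1.7000e-03  3.9920e-01] dp [0.1159, -0.2973, -0.069] rot [-0.0025, 0.0005, -1.0696]
```

```bash
python3 -m pendant '{"dp":[[0.01,-0.02,-0.05],[0.03,-0.075,-0.069],[0.05,-0.13,-0.069],[0.07,-0.185,-0.069],[0.09,-0.24,-0.069],[0.11,-0.285,-0.069],[0.116,-0.297,-0.069],[0.116,-0.297,-0.069]],"rotation":[[0,0,-0.15],[0,0,-0.33],[0,0,-0.51],[0,0,-0.69],[0,0,-0.87],[-0.002,0,-1.05],[-0.0025,0,-1.07],[-0.0025,0,-1.07]]}'
python3 -m pendant '{"dp":[[0,0,0],[0,0,0]],"rotation":[[0,0,0],[0,0,0]]}'
python3 -c "
from h import *
to(588.9,70.1,134,1.4688)"
```

```text
time: 25.35
tool_pos: [589.3, 70.0, 238.4]
tcp_rot: [3.141, 0.001, 1.469]
contact_force: [0.4, -0.2, -0.2]
grip_width: 20.7
finger_force: 30.0
time: 25.6
tool_pos: [589.5, 68.1, 238.6]
tcp_rot: [3.141, 0.001, 1.467]
contact_force: [-0.3, 0.1, 0.4]
grip_width: 21.1
finger_force: 30.0
at 25.6 [589.5  68.1 238.6] [3.1407e+00 1.3000e-03 1.4666e+00] dp [0.002, -0.0009, 0.1046] rot [0.0009, 0.0013, -0.0022]
```

```bash
python3 -m pendant '{"dp":[[0.001,-0.0005,0.03],[0.001,-0.0005,0.07],[0.001,-0.0005,0.1],[0.001,-0.0005,0.103],[0.001,-0.0005,0.103],[0.001,-0.0005,0.103]],"rotation":[[0,0.001,-0.002],[0,0.001,-0.002],[0,0.001,-0.002],[0,0.001,-0.002],[0,0.001,-0.002],[0,0.001,-0.002]]}'
python3 -c "
from h import *
to(588.9,70.1,88,1.4688)"
```

```text
time: 26.35
tool_pos: [590.1, 70.4, 137.4]
tcp_rot: [3.138, -0.0, 1.471]
contact_force: [0.7, 0.5, -0.5]
grip_width: 20.9
finger_force: 30.0
at 26.35 [590.1  70.4 137.4] [ 3.1376e+00 -3.0000e-04  1.4709e+00] dp [-0.0004, -0.0014, 0.0494] rot [0.004, -0.0003, 0.0021]
```

```bash
python3 -m pendant '{"dp":[[0,-0.001,0],[0,-0.001,0.01],[0,-0.001,0.022],[0,-0.001,0.036],[0,-0.001,0.049],[0,-0.001,0.049],[0,-0.001,0.049]],"rotation":[[0.003,0,0.001],[0.003,0,0.001],[0.003,0,0.001],[0.003,0,0.001],[0.003,0,0.001],[0.003,0,0.001],[0.003,0,0.001]]}'
```

```text
time: 27.22
tool_pos: [588.4, 70.7, 86.8]
tcp_rot: [-3.14, -0.0, 1.47]
contact_force: [-0.0, -0.0, -0.7]
grip_width: 20.7
finger_force: 30.0
```

```bash
python3 -m pendant '{"dp":[[0,0,0],[0,0,0],[0,0,0],[0,0,0],[0,0,-0.03],[0,0,-0.08],[-0.02,-0.02,-0.13],[-0.02,-0.02,-0.153]],"rotation":[[0,0,0],[0,0,0],[0,0,0],[0,0,0],[0,0,0],[0,0,0],[0,0,0],[0,0,0]]}' 0.045
python3 -m pendant '{"dp":[[0,0,0],[0,0,0],[0,0,0]],"rotation":[[0,0,0],[0,0,0],[0,0,0]]}'
python3 - <<'E'
from h import *
c=cap('wrist','w7.png');print(c['obs']['tool_pos'],c['obs']['tcp_rot']);capsin(c)
a=cap('scene')
for k in('red','yellow','blue'):
    for b in blobs(masks(a['pixels'])[k],15):
        if 150<b[0][0]<330 and 120<b[0][1]<300:print(k,b[0].round(1),b[1][2:],plane(a,b[0],117).round(1))
# grip
g=cv2.cvtColor(c['pixels'],cv2.COLOR_RGB2HSV)[...,2]
for b in blobs(g[:215,140:230]<45,200): print('dark',b[0]+[140,0],b[1],plane(c,b[0]+[140,0],112).round(1))
for b in blobs(masks(c['pixels'])['orange'],10):
    if b[0][1]<230:print('orange',b[0],b[1],plane(c,b[0],77).round(1))
E
```

```text
time: 28.22
tool_pos: [566.6, 51.9, 243.2]
tcp_rot: [3.139, 0.0, 1.469]
contact_force: [-0.2, 0.5, -0.0]
grip_width: 44.9
finger_force: 0.0
time: 28.6
tool_pos: [565.9, 52.9, 237.9]
tcp_rot: [-3.136, 0.0, 1.471]
contact_force: [-0.1, 0.1, -0.1]
grip_width: 45.3
finger_force: 0.0
[565.94298085  52.92933527 237.92608992] [-3.13647287e+00  1.46341560e-04  1.47051122e+00]
red [285.4  39.4] [ 57  55 923] [598.3 168.6 120. ]
red [283.9  36.8] [ 27  31 636] [597.3 170.6 120. ]
yellow [283.9  99.9] [ 56  51 804] [593.4 121.5 120. ]
yellow [284.7  98.3] [ 26  26 512] [594.1 122.7 120. ]
blue [281.7 156.9] [ 54  47 802] [587.5  73.5 120. ]
blue [282.2 156.9] [ 24  25 470] [588.   73.4 120. ]
red [186.8 250.3] [ 19  14 123] [601.3 170.3 117. ]
red [197.2 257.6] [13 14 29] [573.1 176.7 117. ]
red [201.9 264.6] [11 15 57] [555.9 187.2 117. ]
yellow [202.3 233.9] [11 11 84] [595.4 120.6 117. ]
yellow [214.1 250.5] [ 6  8 22] [551.7 147.4 117. ]
blue [217.4 219.4] [ 6  7 18] [587.1  72.1 117. ]
dark [153.07407407  19.69023569] [  0  12  37  17 297] [492.  195.8 112. ]
dark [190.84418146 102.85404339] [  39   66   22   69 1014] [513.2 127.1 112. ]
dark [163.33333333 176.43369176] [  1 169  53  20 279] [478.5  64.9 112. ]
orange [189.13793103   7.82758621] [187   3   6  13  29] [517.1 211.   77. ]
orange [192.  30.] [192  23   1  15  15] [517.  192.3  77. ]
orange [193.22727273  53.        ] [193  45   2  17  22] [515.3 172.5  77. ]
orange [195.97340426 162.32978723] [194 133   6  56 188] [503.1  69.9  77. ]
```

All three caps are seated at the right height, with scene and wrist agreeing to about 2 mm. Now the gate grip at about (509.5,129).

```bash
python3 -m pendant '{"dp":[[0.03,-0.03,0],[0.068,-0.06,0],[0.07,-0.064,0.04],[0.07,-0.064,0.08],[0.07,-0.064,0.09],[0.07,-0.064,0.09],[0.07,-0.064,0.09],[0.07,-0.064,0.09]],"rotation":[[0,0,0],[0,0,0],[0,0,0],[0,0,0],[0,0,0],[0,0,0],[0,0,0],[0,0,0]]}' 0.05
python3 -m pendant '{"dp":[[0,0,0],[0,0,0]],"rotation":[[0,0,0],[0,0,0]]}'
python3 - <<'E'
from h import *
c=cap('wrist','w8.png')
to(509.5,129,66,1.4688)
for b in blobs(masks(c['pixels'])['orange'],10):
    if b[0][1]<260:print('orange',b[0],b[1],plane(c,b[0],77).round(1))
E
```

```text
time: 29.7
tool_pos: [510.5, 128.8, 151.1]
tcp_rot: [3.141, -0.001, 1.47]
contact_force: [0.6, 0.5, -0.4]
grip_width: 50.5
finger_force: 0.0
time: 29.95
tool_pos: [509.8, 128.8, 150.2]
tcp_rot: [-3.14, -0.0, 1.47]
contact_force: [1.1, 0.3, -0.7]
grip_width: 50.0
finger_force: 0.0
at 30.0 [509.8 128.9 150.1] [-3.1400e+00 -1.0000e-04  1.4703e+00] dp [0.0001, -0.0002, 0.0841] rot [-0.0016, -0.0001, 0.0015]
orange [257.83333333  80.70833333] [256  76   6  14  24] [517.2 212.   77. ]
orange [258.32692308 142.10576923] [256 122   5  35 104] [513.2 168.8  77. ]
```

```bash
python3 -m pendant '{"dp":[[0,-0.0005,0.02],[0,-0.0005,0.04],[0,-0.0005,0.06],[0,-0.0005,0.075],[0,-0.0005,0.084],[0,-0.0005,0.084],[0,-0.0005,0.084]],"rotation":[[0,0,0.0015],[0,0,0.0015],[0,0,0.0015],[0,0,0.0015],[0,0,0.0015],[0,0,0.0015],[0,0,0.0015]]}'
python3 -m pendant '{"dp":[[0,0,0],[0,0,0],[0,0,0],[0,0,0],[0,0,0],[0,0,0]],"rotation":[[0,0,0],[0,0,0],[0,0,0],[0,0,0],[0,0,0],[0,0,0]]}' 0.0
```

```text
time: 30.88
tool_pos: [509.5, 129.0, 66.4]
tcp_rot: [-3.141, -0.0, 1.469]
contact_force: [-0.2, 0.5, -0.0]
grip_width: 50.0
finger_force: 0.0
time: 31.62
tool_pos: [509.8, 128.9, 65.9]
tcp_rot: [-3.141, -0.0, 1.469]
contact_force: [4.4, -0.1, -2.7]
grip_width: 12.0
finger_force: 30.0
```

The grip is held: 12.0 mm, 30 N. Now I'll pull.

```bash
python3 -m pendant '{"dp":[[0,-0.006,0],[0,-0.012,0],[0,-0.018,0],[0,-0.024,0],[0,-0.03,0],[0,-0.036,0],[0,-0.0405,0],[0,-0.0405,0]],"rotation":[[0,0,0],[0,0,0],[0,0,0],[0,0,0],[0,0,0],[0,0,0],[0,0,0],[0,0,0]]}'
python3 -m pendant '{"dp":[[0,0,0],[0,0,0],[0,0,0],[0,0,0]],"rotation":[[0,0,0],[0,0,0],[0,0,0],[0,0,0]]}'
python3 - <<'E'
from h import *
c=cap('wrist','w9.png');np.save('w9.npy',c,allow_pickle=True)
print(c['obs']['tool_pos'],c['obs']['tcp_rot'])
px=c['pixels']
for b in blobs(masks(px)['orange'],8): print('orange',b[0].round(1),b[1],plane(c,b[0],77).round(1))
h=cv2.cvtColor(px,cv2.COLOR_RGB2HSV)
# project expected rail marks
T=np.linalg.inv(pose(c));f=192/np.tan(np.radians(c['vfov'])/2)
for y in(84,-84):
    P=np.array([594-125*.9948+y*.1018,120.4+125*.1018+y*.9948,73]);q=T@np.append(P,1);print('mark exp',P.round(1),c['cx']+f*q[0]/-q[2],c['cy']-f*q[1]/-q[2])
for k,m in masks(px).items():
    if k!='orange':print(k,[(b[0].round(1).tolist(),b[1].tolist()) for b in blobs(m,60)])
for n in('scene','top'):
    c=cap(n,n+'9.png')
    for k,m in masks(c['pixels']).items():
        print(n,k,[(b[0].round(1).tolist(),b[1][2:].tolist(),plane(c,b[0],77).round(1).tolist()) for b in blobs(m,10)])
E
```

```text
time: 32.62
tool_pos: [470.9, 132.9, 66.0]
tcp_rot: [3.139, -0.001, 1.469]
contact_force: [9.8, -1.8, -9.0]
grip_width: 11.8
finger_force: 30.0
time: 33.12
tool_pos: [471.1, 132.9, 66.0]
tcp_rot: [3.139, -0.001, 1.469]
contact_force: [11.0, -0.4, -7.7]
grip_width: 11.7
finger_force: 30.0
[471.13154416 132.89622443  65.95441006] [ 3.13899760e+00 -5.86718121e-04  1.46852622e+00]
orange [262.  71.] [261  62   2  20  21] [480.5 214.5  77. ]
orange [258.4 157.5] [255 123   7  57 162] [474.7 173.8  77. ]
mark exp [478.2 216.7  73. ] 256.5742114981426 67.59213773180952
mark exp [461.1  49.6  73. ] 256.5872970873325 363.18888334196606
red [([503.7, 154.6], [491, 91, 21, 106, 1235]), ([462.0, 139.8], [442, 96, 42, 93, 2567])]
yellow [([258.5, 98.4], [257, 64, 4, 77, 163]), ([448.5, 226.0], [433, 199, 33, 50, 1216]), ([492.9, 227.7], [482, 211, 30, 38, 597]), ([224.8, 264.9], [222, 235, 8, 58, 176]), ([291.3, 268.7], [287, 240, 8, 55, 152]), ([449.7, 283.8], [444, 281, 11, 9, 60]), ([487.1, 293.1], [473, 281, 39, 20, 420]), ([352.8, 309.8], [285, 306, 139, 9, 725]), ([120.9, 312.3], [101, 311,
[... 711 characters left out ...]
-1016.0, 77.0]), ([46.4, 20.5], [30, 8, 49], [1864.0, -654.0, 77.0]), ([68.1, 25.4], [9, 2, 10], [1737.6, -653.3, 77.0]), ([111.5, 34.9], [71, 17, 160], [1503.3, -654.8, 77.0]), ([302.9, 31.3], [29, 9, 121], [805.5, -1015.8, 77.0]), ([298.4, 76.3], [25, 8, 81], [683.9, -655.3, 77.0])]
top red [([95.3, 132.4], [29, 37, 121], [723.2, 326.4, 77.0]), ([150.3, 174.0], [21, 19, 60], [617.2, 182.1, 77.0]), ([155.8, 182.1], [5, 7, 25], [596.9, 167.5, 77.0]), ([159.9, 181.8], [3, 10, 12], [597.7, 157.3, 77.0])]
top yellow []
top blue [([195.2, 174.9], [18, 4, 28], [615.8, 70.7, 77.0]), ([195.5, 186.5], [6, 6, 32], [586.7, 69.1, 77.0]), ([191.2, 192.0], [17, 7, 28], [572.9, 79.1, 77.0])]
top orange []
```

Run:
```python
from h import *
c=np.load('w9.npy',allow_pickle=True).item()
h=cv2.cvtColor(c['pixels'],cv2.COLOR_RGB2HSV)
for r in range(54,84,3):print(r,'V',h[r,240:276,2].tolist(),'\n   S',h[r,240:276,1].tolist())
b=cap('top');f=192/np.tan(np.radians(b['vfov'])/2);T=np.linalg.inv(b['pose'])
hh=cv2.cvtColor(b['pixels'],cv2.COLOR_RGB2HSV)
for k,P in dict(red=(599.1,170.3),yellow=(594,120.3),blue=(589,70.2)).items():
  for z in(58,120):
    q=T@np.array([*P,z,1]);u,v=b['cx']+f*q[0]/-q[2],b['cy']-f*q[1]/-q[2];i,j=int(round(v)),int(round(u))
    print(k,z,round(u,1),round(v,1),hh[i-2:i+3,j-2:j+3].reshape(-1,3).mean(0).round(),hh[i,j])
```

```text
54 V [114, 116, 116, 117, 116, 115, 118, 117, 114, 111, 112, 177, 255, 255, 255, 255, 255, 255, 255, 255, 255, 166, 109, 123, 165, 191, 196, 192, 199, 216, 226, 231, 230, 230, 232, 236] 
   S [74, 77, 73, 74, 62, 75, 71, 68, 74, 78, 68, 23, 0, 0, 0, 0, 0, 0, 0, 0, 0, 32, 75, 73, 87, 91, 95, 92, 91, 94, 95, 93, 96, 96, 96, 94]
57 V [111, 112, 109, 118, 109, 110, 111, 113, 110, 107, 112, 180, 255, 255, 255, 255, 255, 255, 255, 255, 255, 158, 101, 108, 110, 110, 108, 110, 109, 109, 105, 110, 107, 113, 110, 109] 
   S [25, 27, 26, 28, 21, 21, 23, 23, 21, 29, 23, 0, 0, 0, 0, 1, 1, 1, 0, 0, 1, 8, 33, 14, 21, 19, 24, 16, 26, 14, 22, 23, 26, 25, 21, 19]
60 V [121, 117, 123, 121, 119, 118, 121, 120, 120, 122, 122, 185, 255, 255, 255, 255, 255, 255, 255, 255, 255, 173, 110, 121, 121, 120, 117, 120, 120, 115, 122, 119, 122, 117, 119, 119] 
   S [21, 11, 17, 23, 13, 19, 19, 19, 15, 25, 19, 3, 0, 0, 0, 0, 0, 0, 0, 0, 0, 21, 19, 21, 15, 17, 13, 13, 19, 9, 21, 17, 19, 17, 19, 17]
63 V [119, 122, 122, 124, 122, 124, 123, 121, 119, 117, 123, 186, 255, 255, 255, 255, 254, 254, 254, 255, 255, 255, 155,
[... 1785 characters left out ...]
0, 0, 138, 255, 255, 255, 255, 231, 172, 38, 45, 23, 23, 19, 11, 28, 19, 26, 19, 14, 22, 17]
81 V [74, 72, 76, 72, 73, 69, 75, 74, 77, 73, 75, 79, 100, 119, 162, 248, 255, 255, 254, 255, 255, 255, 148, 54, 65, 77, 75, 76, 79, 74, 77, 78, 78, 76, 77, 76] 
   S [7, 14, 17, 11, 28, 15, 27, 10, 20, 7, 17, 3, 5, 13, 69, 167, 246, 255, 255, 255, 255, 241, 164, 28, 20, 17, 17, 13, 6, 10, 7, 16, 16, 7, 10, 3]
red 58 156.8 182.6 [  4. 137.  67.] [  2 171  70]
red 120 149.6 178.0 [30. 31. 41.] [30 10 49]
yellow 58 176.5 184.7 [ 26. 158.  71.] [ 24 204  75]
yellow 120 170.8 180.3 [43. 42. 36.] [165  19  27]
blue 58 196.3 186.8 [111. 155.  61.] [112 158  58]
blue 120 192.0 182.5 [51. 64. 33.] [ 8 57 18]
```

The white line centre is at column 256.2 and the pointer at 259, so the gate is about 1.4 mm short of the mark. The three caps show at pocket height, each in its own colour. I'll nudge slightly, let it settle and hand in.

```bash
python3 -m pendant '{"dp":[[0,-0.0012,0],[0,-0.0012,0],[0,-0.0012,0],[0,-0.0012,0],[0,-0.0012,0],[0,-0.0012,0],[0,-0.0012,0],[0,-0.0012,0]],"rotation":[[0,0,0],[0,0,0],[0,0,0],[0,0,0],[0,0,0],[0,0,0],[0,0,0],[0,0,0]]}'
python3 - <<'E'
from h import *
c=cap('wrist');h=cv2.cvtColor(c['pixels'],cv2.COLOR_RGB2HSV)
print(h[57,248:266,2],h[69,248:266,1])
print(workorder.close_job())
E
```

```text
time: 34.33
tool_pos: [470.0, 133.0, 65.9]
tcp_rot: [3.139, -0.001, 1.469]
contact_force: [10.5, -0.7, -8.7]
grip_width: 11.8
finger_force: 30.0
[108 114 112 109 104 159 255 255 255 255 255 255 255 255 255 212 119 103] [ 16  16  20  24  25   8  17  43 167 255 255 255 233 157  91   8  24  24]
the job is handed in; nothing more can be done
None
```

I loaded all three vials into their own wells and dropped them into the pockets, then handed the job in at about 34 s with the gripper holding the gate at the mark (pointer on the white line in the last wrist image); the judging result was not shown.

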